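# Load the sample slide and index it at the reader

## Robot

A 6-joint arm with a two-finger parallel gripper is mounted at the origin on a cart in front of the work surface, level with it; the furniture and walls round the work are solid. World frame = base frame: x ahead of the robot, y to its left, z up, the work surface at z = 0. Lengths are in m, angles in rad, forces in N, time in s.
With the tool pointing down it reaches from about 0.275 to 0.75 m from the base axis. Payload 10.2 kg.
Tool frame: the origin (TCP) lies midway between the tips of the shut fingers; the grasp point (between the pads) lies 19 mm behind it (env.hold_point_z is the distance from the TCP to the grasp point, in m); z points along the fingers, y is the line along which they close (so a half turn about z gives the same grasp; the last joint's range is limited). The gripper opens to 85 mm and grips with 20 to 120 N. Pads are 22 mm wide; open, the fingers measure 114 mm over their backs; the gripper's body (76 mm by 85 mm) begins 54 mm behind the grasp point. The pads swing forward as they close: fully open they stand 13 mm farther back than shut.
Start: joints at [-1.527, 0.313, 1.498, -0, 1.331, -0.223], TCP at [0.138, -0.506, 0.211] pointing down, gripper open.
Joint ranges: [-2.94, 2.94], [-0.97, 2.17], [0.19, 2.56], [-1.23, 4.37], [0.02, 3.11], [-2.88, 2.88]. Speed limits (rad/s): [2.39, 2.39, 3.01, 3.14, 3.14, 3.14].

## Interface

Orientations are given as a unit quaternion [x, y, z, w].
In Python, from bench import env, kinematics, monitor, eyes, job gives the robot as it stands. The module is installed in compiled form; this text tells all that it offers. Calls block until the motion is done:
- env.reach(position, orientation): joint-space move of the TCP to a pose.
- env.movel(position, velocity=0.15, frame=None, guard=None): straight line of the TCP; frame=None keeps the orientation; velocity is the mean speed in m/s. With guard (N) it stops when the force on the tool has changed by that much, and returns True; else False.
- env.set_joints(angles): joint-space move.
- env.release() and env.close_gripper(effort=None): open the fingers fully, or close them until they stop; effort is the grip in N (None keeps the last).
- env.hold(seconds).
- kinematics.ik(position, orientation): joint angles nearest the present ones, or None.
- monitor.sense(): the state.
- eyes.grab_frame(name): name is "side" or "top"; returns a dict with "frame" (400x640x3 uint8, red, green, blue), "mtx" (3x3 intrinsics, pixels), "view" (4x4, takes a point from world to camera coordinates). Camera axes: x right, y down, z forward; pixel columns grow to the right and rows downward; lengths in m; the calibration is good to about 2 mm. A picture is of the moment at which its call begins. There is no depth.
A pose or a line that the arm cannot do raises env.MotionError and nothing moves.
- job.hand_in(): hands the job in; it is judged then, once.
The state is a dict: "clock": time; "joints": joint angles; "qvel": joint speeds; "joint_efforts": joint torques, N m; "position": TCP position; "ee_rot": TCP orientation; "contact_force": force on the tool from outside, world axes, zero at the start; "ft_torque": the same for the moment, N m; "finger_gap": opening from 0.0 (shut) to 1.0 (fully open); "gripper_force": force on a finger pad.
Only numpy, scipy, OpenCV 4.12 (cv2) and the standard library are available. Lean on these libraries where they do the work, as an engineer would, in place of code of your own. Each camera call takes 0.05 s, during which the arm holds its last target. There are 200 camera calls.

## Task

Take the black-capped vial out of the rack and stand it all the way down in the round pocket of the blue carriage. Then grip the carriage's black knob and slide the carriage along its rail towards the white reader until its spring ball drops into the notch of the steel index bar, without running on past the notch. Finish holding it there, the knob still gripped in the fingers; leave the other vials and loose things alone.

Things in the scene. Friction and masses are not known exactly. Their poses are not given: they have to be found in the camera images.
- stage: Fixed linear sample stage on the bench: grey base plate 140 x 360 x 12 mm (x -40 to +100 mm). Origin on the bench under the rail's centre line at mid-length; y along the rail from the loading end towards the reader, x across the rail, z up. Two steel rods between end blocks (tops 36 mm high) carry the blue carriage.
- reader: White reader box (46 x 46 mm, top 73 mm above the bench, near face 47 mm to +x of the rail's centre line) joined to a steel index bar, 10 mm wide, top 40 mm high, that runs along the carriage on its +x side. Clamped fast, at another place along the rail each time. Origin on the bench under the rail's centre line, beside the notch; axes as the stage. Box centre at y +36 mm.
- carriage: The blue carriage (50 mm across, 116 mm along the rail, top 44 mm above the bench), slides along the stage's y only; origin on the bench under the rail's centre line, beside the ball; axes as the stage. It starts at or near the -y end, 70 to 160 mm before the notch, and has at least 50 mm of travel beyond it. About 2 N of friction; it stays where left. Black knob at its -y end, vial pocket at its +y end.
- pocket (a point): Centre of the floor of the carriage's round vial pocket, on the rail's centre line, 36 mm to +y of the ball, 30 mm above the bench. Pocket 21 mm wide, 14 mm deep, its chamfered mouth level with the carriage top; a loaded vial stands 34 mm out of it. Best loaded with the fingers closing across the rail (along the stage's x).
- knob_grip (a point): Point to grip on the carriage's black knob, an upright cylinder 18 mm in diameter from 56 to 90 mm above the bench (thin stem below). The point is on its axis, 74 mm above the bench, on the rail's centre line, 38 mm to -y of the ball. Best gripped from above, fingers closing across the rail (along the stage's x); the carriage's bracket and brass barrel (top 60 mm high) are near.
- ball (a point): Lowest point of the carriage's spring ball (12 mm steel ball under a brass barrel) as it rides on the index bar, 40 mm above the bench, 39 mm to +x of the rail's centre line. Moves with the carriage.
- notch (a point): Middle of the notch in the index bar's top edge, 40 mm above the bench, 39 mm to +x of the rail's centre line; 9 mm wide along the rail, a yellow stripe on either side. The ball is home when ball agrees with this point along the stage's y: it drops 2 mm. Within some 3 mm it pulls the carriage in; moving it out takes roughly 7 to 10 N.
- vial_black: Sample vial with a black cap, 17 mm in diameter, 48 mm tall, 10 to 18 g, loose, upright in the rack; origin at the centre of its underside, z up the vial. Take it by the cap: 36 mm of the vial stand above the rack.
- vial_rack: White fixed low vial rack, a block 56 x 140 x 16 mm with three round holes 19 mm wide and 12 mm deep (floor 4 mm above the bench) in a row along its y, 42 mm apart, the middle one at its centre; origin at the centre of its underside. The vials stand in the holes in any order; best gripped with the fingers closing along the rack's x.
- vial_blue_1: Vial of the same size with a blue cap, in the rack; leave it.
- vial_blue_2: Another vial with a blue cap, in the rack; leave it.
- weight_200: Loose metal knob weight, 36 mm in diameter, 56 mm tall, on the bench; origin at the centre of its underside; leave it.
- beaker_50: Small loose glass beaker, 45 mm wide, 56 mm tall; origin at the centre of its underside; leave it.
Not all that is in view belongs to the job. What is shaped like the vial_black but orange or yellow is not meant.

How it is judged:
On the way, in this order (a step that is already met when the one before it is completed fails the run):
1. the black-capped vial stands seated in the pocket, out of the fingers, the carriage still well before the notch (horizontal distance between vial_black and pocket below 0.004 m and z of vial_black in the frame of pocket between -0.004 and 0.004 m and angle between vial_black's own z axis and vertical below 0.15 rad and y of ball in the frame of notch below -0.02 m and contact force between the fingers and vial_black below 0.2 N), for 0.2 s.
2. the carriage's ball sits in the notch with the knob in the fingers (y of ball in the frame of notch between -0.002 and 0.002 m and contact force between the fingers and carriage above 5 N and horizontal distance between the grasp point and knob_grip below 0.02 m), for 0.3 s.
At the end, for the whole second after the job is handed in: The black-capped vial stands upright in the pocket (within 4 mm of its centre and floor), the ball is within 2 mm of the notch along the rail, the carriage is at rest, and the fingers still grip the knob (more than 5 N) (all of step 2 and horizontal distance between vial_black and pocket below 0.004 m and z of vial_black in the frame of pocket between -0.004 and 0.004 m and angle between vial_black's own z axis and vertical below 0.15 rad and linear speed of carriage below 0.01 m/s); the arm keeps its last pose, push and grip.
It fails at once if the carriage runs more than 10 mm past the notch (y of ball in the frame of notch above 0.01 m).
It fails at once if a blue-capped vial is moved more than 30 mm (distance of vial_blue_1 from where it was at the start of the episode above 0.03 m).
It fails at once if a blue-capped vial is moved more than 30 mm (distance of vial_blue_2 from where it was at the start of the episode above 0.03 m).
It fails at once if the large knob weight is moved more than 30 mm (distance of weight_200 from where it was at the start of the episode above 0.03 m).
It fails at once if the small beaker is moved more than 30 mm (distance of beaker_50 from where it was at the start of the episode above 0.03 m).
It also fails if it takes over 61 s, if anything falls off the work surface, if the arm or the gripper's body presses on something with over 40 N, if the wrist force passes 120 N, or if a joint passes its speed limit or range.

## Working session

There is one attempt and no reset: what is moved stays moved. The work goes in short steps, each a Python script; the robot and the scene stay as the last script left them, time stands still between calls to the robot, and variables do not carry over. Pictures are saved under pics/ and viewed, at most 10 in all, crops included, and the job is handed in when it is done.

```bash
mkdir -p pics
cat > h.py <<'E'
import numpy as np, cv2
from bench import env, kinematics, monitor, eyes, job
def grab(n,save=None):
    f=eyes.grab_frame(n)
    if save: cv2.imwrite('pics/'+save,cv2.cvtColor(f['frame'],cv2.COLOR_RGB2BGR))
    return f
def onplane(f,uv,z):
    K=np.array(f['mtx']);V=np.array(f['view']);R=V[:3,:3];c=-R.T@V[:3,3]
    d=R.T@np.linalg.solve(K,[uv[0],uv[1],1.]);return c+d*(z-c[2])/d[2]
def proj(f,p):
    V=np.array(f['view']);q=np.array(f['mtx'])@(V[:3,:3]@np.array(p)+V[:3,3]);return q[:2]/q[2]
E
python3 - <<'E'
from h import *
for n in('top','side'):
    f=grab(n,n+'0.png');V=np.array(f['view']);print(n,f['mtx'],-V[:3,:3].T@V[:3,3],V[:3,:3])
s=monitor.sense();print(s['clock'],s['position'],s['ee_rot'],env.hold_point_z)
E
```

```text
top [[386.1005753    0.         316.85385919]
 [  0.         386.1005753  200.41598514]
 [  0.           0.           1.        ]] [0.31856113 0.00641325 1.20231197] [[ 0.02667938 -0.99959811 -0.00958241]
 [-0.98459983 -0.02461987 -0.17308104]
 [ 0.17277556  0.01405253 -0.98486097]]
side [[454.66395911   0.         325.93449383]
 [  0.         454.66395911 204.44560759]
 [  0.           0.           1.        ]] [ 0.2924594  -0.94072184  0.73113147] [[ 0.97576319 -0.21767393  0.02245572]
 [-0.1014331  -0.54083203 -0.83499224]
 [ 0.19390082  0.81247694 -0.54980333]]
0.1 [ 0.13840943 -0.50617081  0.21030369] [ 9.91114180e-01  1.33012576e-01  6.10482676e-05 -5.76937652e-04] 0.0187
```

View pics/top0.png

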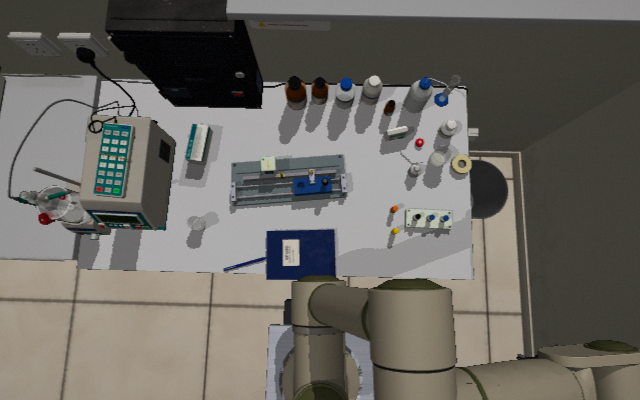

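View pics/side0.png

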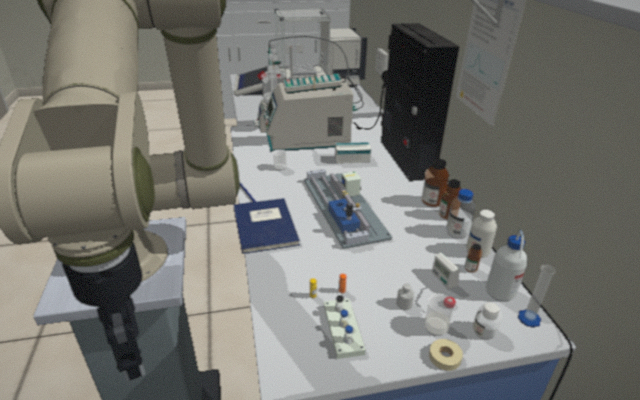

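The top view shows the rack at about (428,219), with the black cap at about (418,217). The stage is at about (290,180), carriage (312,185), reader (268,163). Next I zoom in on these.

Run:
```python
import cv2,numpy as np
t=cv2.imread('pics/top0.png');s=cv2.imread('pics/side0.png')
r=lambda im,x,y,w,h,k:cv2.resize(im[y:y+h,x:x+w],None,fx=k,fy=k,interpolation=cv2.INTER_CUBIC)
a=r(t,222,148,133,62,6)
b=np.hstack([r(t,385,198,75,40,5),r(s,300,165,100,85,4)[:200] if 0 else np.zeros((200,0,3),np.uint8)])
c=r(s,298,165,100,80,4)[:, :]
d=np.zeros((600-372,798,3),np.uint8);d[:200,:375]=b
e=r(s,300,270,80,90,2.5)[:225];d[:225,400:600]=e
cv2.imwrite('pics/z1.png',np.vstack([a,d])); 
cv2.imwrite('pics/z2.png',r(s,298,165,100,80,7))
```

```text
(no output)
```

View pics/z1.png

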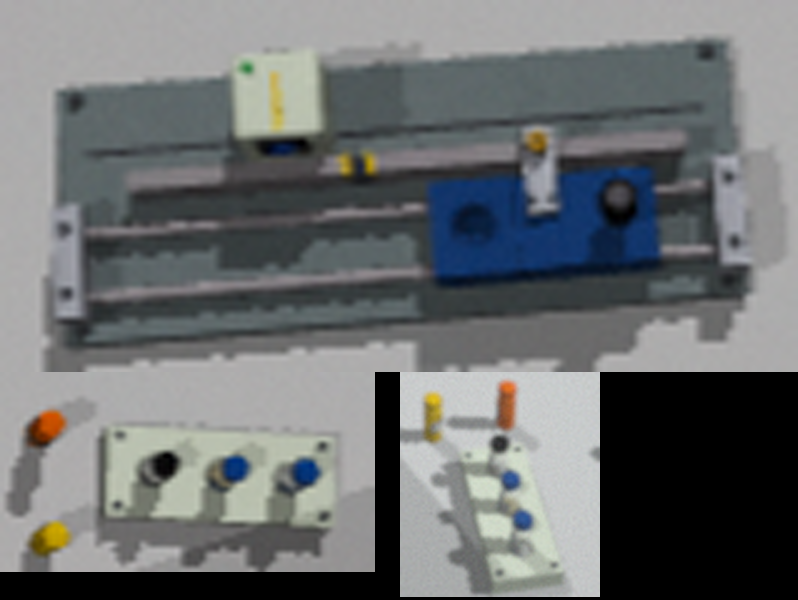

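View pics/z2.png

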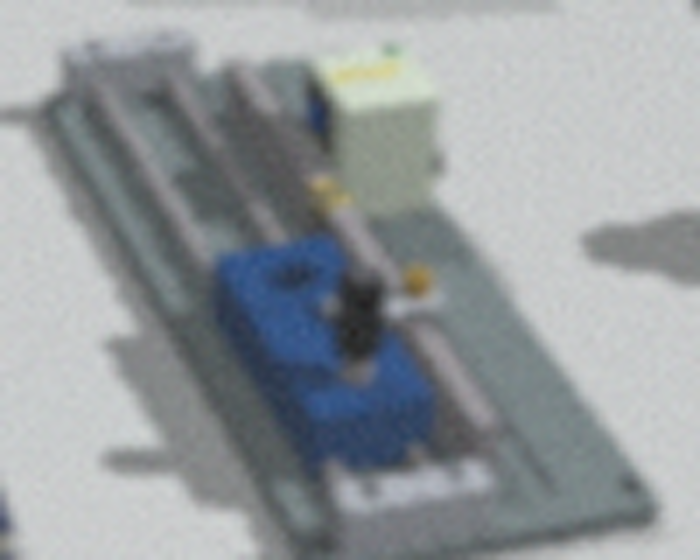

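Run:
```python
from h import *
f=grab('top');g=grab('side')
Z=lambda p,x0,y0,k,oy=0:(x0+(p[0]+.5)/k-.5,y0+(p[1]-oy+.5)/k-.5)
A=lambda p:Z(p,222,148,6); B=lambda p:Z(p,385,198,5,372); S=lambda p:Z(p,298,165,7)
def pts(n,ps,c,z,cam=f):
    P=np.array([onplane(cam,c(p),z)[:2] for p in ps]);print(n,np.round(P,4).tolist());return P
P=pts('base',[(55,92),(733,38),(748,297),(62,345)],A,.012);print(np.linalg.norm(np.diff(P,axis=0),axis=1),P.mean(0))
d=(P[0]+P[3]-P[1]-P[2]);print('yaw of y axis',np.arctan2(d[1],d[0])-np.pi/2)
pts('endblk',[(68,262),(731,212)],A,.036)
P=pts('carr top',[(428,183),(655,168),(659,262),(437,279)],A,.044);print(np.linalg.norm(np.diff(P,axis=0),axis=1),P.mean(0))
pts('knob top',[(620,197)],A,.09);pts('pocket',[(474,222)],A,.044)
pts('stripes',[(343,164),(370,162)],A,.04);pts('brass',[(536,140)],A,.06);pts('bracket',[(541,170)],A,.058)
P=pts('rack',[(107,425),(338,435),(333,525),(105,520)],B,.016);print(np.linalg.norm(np.diff(P,axis=0),axis=1),P.mean(0))
d=(P[0]+P[3]-P[1]-P[2]);print('yaw rack',np.arctan2(d[1],d[0])-np.pi/2)
pts('caps',[(166,463),(236,468),(306,473)],B,.052)
# side
pts('S stripes',[(328,192)],S,.04,g);pts('S pocket',[(297,275)],S,.044,g);pts('S knobtop',[(362,283)],S,.09,g);pts('S brass',[(418,280)],S,.06,g)
E2=lambda p:Z(p,300,270,2.5)
pts('S caps',[(100,71),(111,108),(122,148)],E2,.052,g)
```

```text
base [[0.642, 0.3014], [0.6804, -0.0585], [0.5403, -0.0684], [0.5059, 0.2888]]
[0.36193173 0.1404226  0.35884954] [0.59213022 0.11582606]
yaw of y axis 0.10109191340131907
endblk [[0.5454, 0.2828], [0.5801, -0.0575]]
carr top [[0.5897, 0.0985], [0.6005, -0.0178], [0.5513, -0.0208], [0.5397, 0.092]]
[0.11676342 0.04922988 0.11344579] [0.57030129 0.03798287]
knob top [[0.5742, 0.0001]]
pocket [[0.5698, 0.0742]]
stripes [[0.5996, 0.1431], [0.601, 0.1292]]
brass [[0.6097, 0.0432]]
bracket [[0.5946, 0.0403]]
rack [[0.5091, -0.2538], [0.5064, -0.3963], [0.4504, -0.3914], [0.4499, -0.2517]]
[0.14259351 0.05622875 0.13962968] [ 0.47894819 -0.32330179]
yaw rack -0.007680204587114936
caps [[0.4811, -0.2808], [0.4792, -0.3226], [0.4772, -0.3642]]
S stripes [[0.603, 0.1346]]
S pocket [[0.5736, 0.0704]]
S knobtop [[0.5769, -0.0069]]
S brass [[0.612, 0.0349]]
S caps [[0.4832, -0.2867], [0.4819, -0.3281], [0.4799, -0.3696]]
```

```bash
cat >> h.py <<'E'
def q(yaw,s=1):
    a=(yaw+s*np.pi/2)/2; return [np.cos(a),np.sin(a),0,0]
def st(m=''):
    s=monitor.sense();print(m,round(s['clock'],2),np.round(s['position'],4),'F',np.round(s['contact_force'],2),'gap',round(s['finger_gap'],4),'gf',round(s['gripper_force'],2));return s
YAW=.101; XH=np.array([np.cos(YAW),np.sin(YAW),0]); YH=np.array([-np.sin(YAW),np.cos(YAW),0])
E
python3 - <<'E'
from h import *
for s in(1,-1):
    for p,y in(((.482,-.2838,.024),-.008),((.572,.072,.05),.101),((.575,-.003,.055),.101),((.565,.09,.055),.101)):
        r=kinematics.ik(p,q(y,s));print(s,p,None if r is None else np.round(r,2))
E
```

```text
1 (0.482, -0.2838, 0.024) [-0.74  0.6   1.6  -0.    0.95 -0.73]
1 (0.572, 0.072, 0.05) [-0.08  0.59  1.52 -0.    1.03 -0.18]
1 (0.575, -0.003, 0.055) [-0.21  0.58  1.53 -0.    1.03 -0.31]
1 (0.565, 0.09, 0.055) [-0.05  0.58  1.53 -0.    1.03 -0.15]
-1 (0.482, -0.2838, 0.024) [-0.74  0.6   1.6  -0.    0.95  2.41]
-1 (0.572, 0.072, 0.05) None
-1 (0.575, -0.003, 0.055) [-0.21  0.58  1.53 -0.    1.03  2.83]
-1 (0.565, 0.09, 0.055) None
```

Run:
```python
from h import *
Q=q(-.008)
env.reach([.482,-.2838,.12],Q);st('above')
grab('side','s1.png')
hit=env.movel([.482,-.2838,.024],.12,guard=8);st('down %s'%hit)
if not hit:
    env.close_gripper(25);st('grip')
    grab('side','s2.png')
    env.movel([.482,-.2838,.13],.12);st('lift')
    grab('side','s3.png');grab('top','t3.png')
im=[cv2.resize(cv2.imread(f'pics/s{i}.png')[190:370,230:430],None,fx=2,fy=2) for i in(1,3)]
t=cv2.resize(cv2.imread('pics/t3.png')[150:260,330:530],None,fx=2,fy=2)
a=np.hstack(im);b=np.zeros((220,800,3),np.uint8);b[:,:400]=t
cv2.imwrite('pics/z3.png',np.vstack([a,b]))
```

```text
above 1.75 [ 0.4816 -0.2847  0.1203] F [-0.8  -0.51  0.83] gap 0.999 gf 0.0
down False 2.75 [ 0.4824 -0.2842  0.0247] F [ 0.74 -0.01  0.63] gap 1.0034 gf 0.0
grip 3.4 [ 0.4821 -0.2839  0.0241] F [-0.82  0.26  1.03] gap 0.1715 gf 24.35
lift 4.48 [ 0.4817 -0.2835  0.1292] F [-0.43  0.42 -0.97] gap 0.1695 gf 24.35
```

View pics/z3.png

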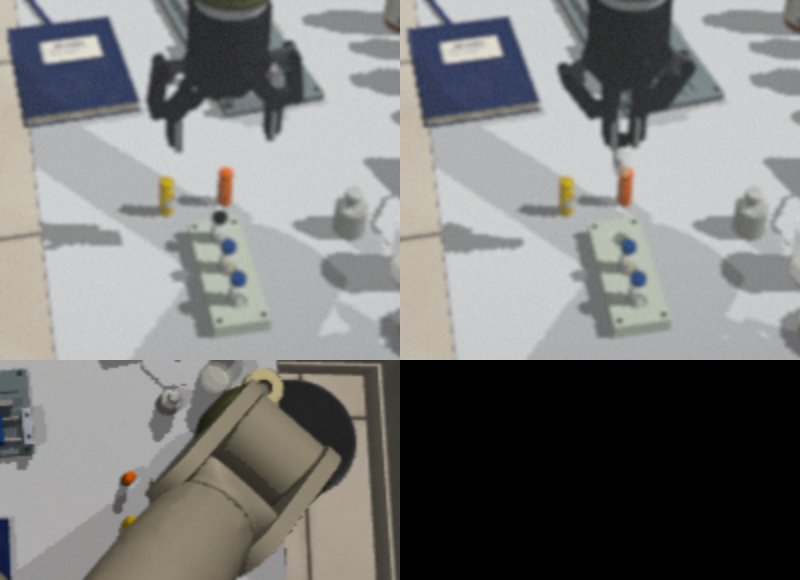

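The vial left its hole and is held upright. In the second pane the black cap is between the fingers, with the vial body below it at about (622,165). I now move it above the pocket and look again.

Run:
```python
from h import *
Q=q(YAW)
env.movel([.482,-.2838,.16],.15)
env.reach([.5717,.0723,.15],Q);env.movel([.5717,.0723,.085],.12);env.hold(.3);s=st('hover')
f=grab('side','s4.png');t=grab('top','t4.png')
for z in(.085,.065): print(z,proj(f,list(s['position'][:2])+[z]))
a=cv2.resize(cv2.imread('pics/s4.png')[150:240,290:390],None,fx=5,fy=5,interpolation=cv2.INTER_CUBIC)
b=cv2.resize(cv2.imread('pics/t4.png')[130:220,260:360],None,fx=3,fy=3)
c=np.zeros((450,300,3),np.uint8);c[:270]=b
cv2.imwrite('pics/z4.png',np.hstack([a,c]))
```

```text
hover 7.3 [0.5719 0.0723 0.0854] F [-0.21 -0.44 -0.12] gap 0.1683 gf 24.38
0.085 [339.81815776 190.90227105]
0.065 [339.53117473 197.1280649 ]
```

View pics/z4.png

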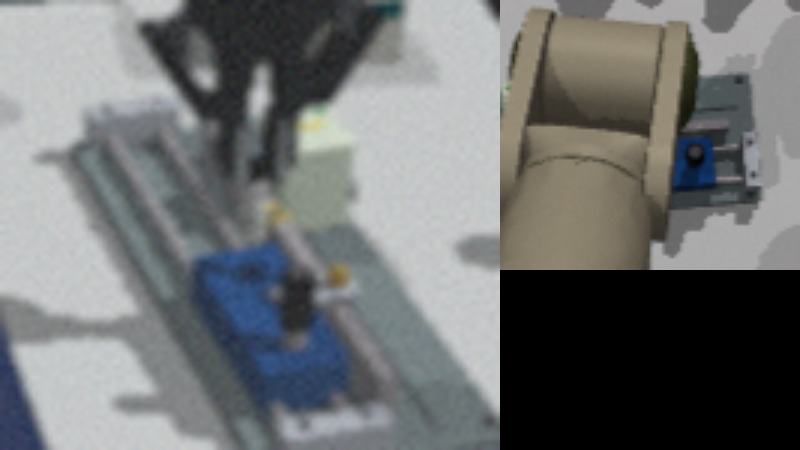

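The vial hangs at about (250,210) in the zoom, roughly over the pocket at (250,271), and the finger midline matches in x. I'll enlarge the vial to check its y offset in the hand.

Run:
```python
import cv2,numpy as np
a=cv2.imread('pics/s4.png')[170:215,318:363]
a=cv2.resize(a,None,fx=13,fy=13,interpolation=cv2.INTER_CUBIC)
a=cv2.convertScaleAbs(a,alpha=1.5,beta=-40)
cv2.imwrite('pics/z5.png',a)
```

```text
(no output)
```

View pics/z5.png

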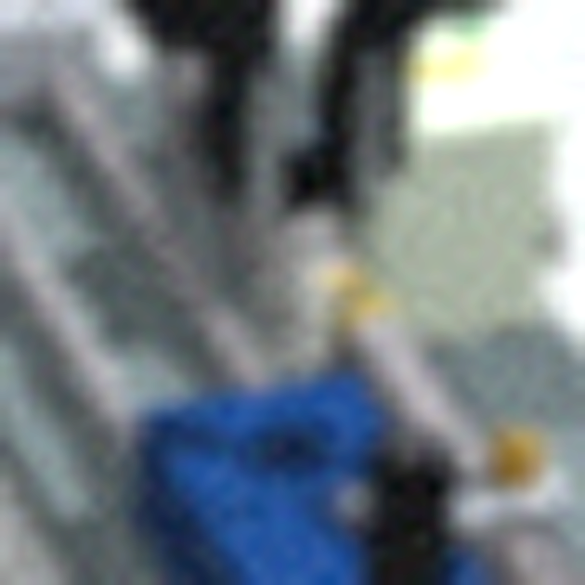

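Run:
```python
from h import *
p=np.array([.5723,.0723,0])
env.movel(list(p+[0,0,.068]),.08);env.hold(.2);s0=st('pre')
for z in np.arange(.066,.0495,-.002):
    hit=env.movel(list(p+[0,0,z]),.03,guard=5);s=st('z%.3f %s'%(z,hit))
    if hit: break
```

```text
pre 7.97 [0.5725 0.0723 0.0683] F [-1.04 -0.04  0.36] gap 0.1704 gf 24.38
z0.066 False 8.22 [0.5723 0.0723 0.066 ] F [ 0.02 -0.72 -0.53] gap 0.1673 gf 24.38
z0.064 False 8.47 [0.5723 0.0723 0.0639] F [ 0.06  0.51 -0.53] gap 0.17 gf 24.37
z0.062 False 8.72 [0.572  0.0723 0.0617] F [ 0.17  0.48 -0.44] gap 0.1701 gf 24.49
z0.060 False 8.97 [0.5721 0.0723 0.0597] F [-0.84  0.22 -0.51] gap 0.1725 gf 24.48
z0.058 False 9.22 [0.5722 0.0723 0.0578] F [-1.32 -0.06 -1.83] gap 0.1723 gf 24.49
z0.056 False 9.47 [0.5722 0.0723 0.0558] F [-2.45  0.19 -1.18] gap 0.1716 gf 24.5
z0.054 False 9.72 [0.5722 0.0723 0.0538] F [-0.74  0.24 -0.97] gap 0.1704 gf 24.5
z0.052 False 9.97 [0.5722 0.0723 0.0518] F [-2.03  0.21 -1.44] gap 0.1708 gf 24.49
z0.050 False 10.22 [0.5724 0.0723 0.0501] F [-1.16  0.18  1.52] gap 0.1725 gf 24.61
```

Run:
```python
from h import *
p=np.array([.5723,.0723,0])
print(env.movel(list(p+[0,0,.0485]),.02,guard=5));st()
env.release();st('rel')
env.movel(list(p+[0,0,.15]),.15)
env.movel(list(p-.075*YH+[0,0,.2]),.2);env.hold(.2);s=st()
f=grab('side','s6.png');t=grab('top','t6.png')
a=cv2.resize(cv2.imread('pics/s6.png')[150:240,290:390],None,fx=5,fy=5,interpolation=cv2.INTER_CUBIC)
b=cv2.resize(cv2.imread('pics/t6.png')[140:220,220:320],None,fx=3,fy=3)
c=np.zeros((450,300,3),np.uint8);c[:240]=b
cv2.imwrite('pics/z6.png',np.hstack([a,c]))
```

```text
False
 10.47 [0.573  0.0723 0.0498] F [-3.33 -0.12 10.44] gap 0.1682 gf 25.52
rel 11.15 [0.5723 0.0723 0.0485] F [-0.25 -0.2   0.26] gap 1.005 gf 0.0
 12.78 [ 0.5795 -0.0013  0.1992] F [ 0.66  0.96 -0.51] gap 1.0021 gf 0.0
```

View pics/z6.png

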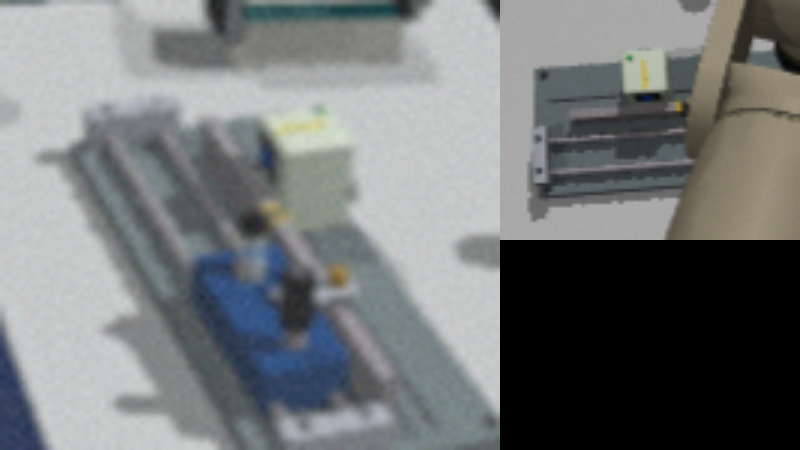

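The vial stands upright in the pocket. Its cap is at (250,215) in the zoom, which matches the projected seated cap at z 78 mm (about 216), and the floor was felt at the expected height. Next I grip the knob.

Run:
```python
from h import *
k=np.array([.5775,-.0025,0])
env.movel(list(k+[0,0,.12]),.15)
hit=env.movel(list(k+[0,0,.055]),.1,guard=8);st('down %s'%hit)
if not hit:
    env.close_gripper(40);env.hold(.2)
    for _ in range(4): env.hold(.1);st('grip')
```

```text
down False 14.36 [ 0.578  -0.0026  0.0557] F [ 0.2  -0.06  0.4 ] gap 0.9999 gf 0.0
grip 15.3 [ 0.5786 -0.0025  0.0554] F [ 5.28  0.54 -0.63] gap 0.1853 gf 39.1
grip 15.4 [ 0.5786 -0.0025  0.0554] F [ 4.01  1.1  -0.76] gap 0.1856 gf 39.1
grip 15.5 [ 0.5787 -0.0025  0.0554] F [ 4.93  1.35 -0.95] gap 0.1832 gf 39.1
grip 15.6 [ 0.5787 -0.0025  0.0555] F [ 4.43  1.26 -1.08] gap 0.1887 gf 39.1
```

Run:
```python
from h import *
k=np.array([.579,-.0025,.055])
for d in(.02,.04,.06,.078):
    print(env.movel(list(k+d*YH),.06,guard=12));st('d%.3f'%d)
    k[0]+=0
env.hold(.2);s=st('end');f=grab('side','s7.png')
a=cv2.resize(cv2.imread('pics/s7.png')[145:235,290:390],None,fx=6,fy=6,interpolation=cv2.INTER_CUBIC)
cv2.imwrite('pics/z7.png',a)
```

```text
True
d0.020 15.85 [0.5779 0.0046 0.0554] F [-0.17  6.02  5.68] gap 0.1826 gf 39.65
True
d0.040 16.08 [0.5778 0.0057 0.0554] F [-0.64  2.15  4.43] gap 0.1871 gf 39.58
True
d0.060 16.49 [0.5766 0.0175 0.0554] F [-0.12  5.78  3.65] gap 0.1862 gf 39.6
True
d0.078 16.77 [0.5765 0.0185 0.0554] F [-0.57  0.99  3.78] gap 0.1888 gf 39.55
end 16.98 [0.5765 0.0185 0.0554] F [0.6  0.9  2.78] gap 0.1858 gf 39.56
```

View pics/z7.png

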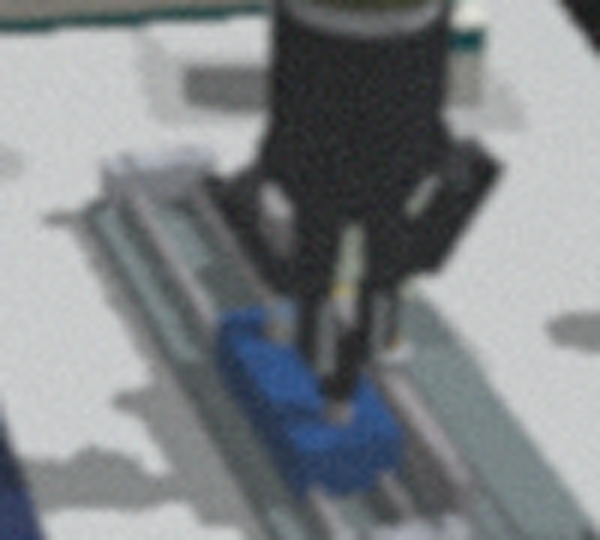

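The carriage follows; the knob is between the fingers at about (345,360), and the guard only tripped on jerk. I'll go on more slowly, without the guard until near the notch.

Run:
```python
from h import *
k=np.array([.579,-.0025,.055])
env.movel(list(k+.05*YH),.03);st('50')
env.movel(list(k+.078*YH),.03);env.hold(.3);s0=st('78')
for d in np.arange(.080,.0915,.0015):
    env.movel(list(k+d*YH),.015);env.hold(.15)
    F=[];P=[]
    for _ in range(4):
        env.hold(.05);s=monitor.sense();F.append(s['contact_force']);P.append(s['position'])
    F=np.mean(F,0);P=np.mean(P,0);print(round(d*1e3,1),'actual',round((P-k)@YH*1e3,2),'Fy',round(F@YH,2),'Fx',round(F@XH,2),round(s['clock'],1))
```

```text
50 18.12 [0.5736 0.0466 0.0554] F [-3.39 -4.16  8.12] gap 0.1931 gf 40.03
78 19.51 [0.5707 0.0745 0.0554] F [-3.26 -4.81  8.54] gap 0.1881 gf 40.05
80.0 actual 79.77 Fy -1.31 Fx -4.73 20.1
81.5 actual 81.49 Fy -0.81 Fx -4.54 20.7
83.0 actual 82.93 Fy -0.95 Fx -4.65 21.3
84.5 actual 84.36 Fy -1.33 Fx -5.13 21.9
86.0 actual 85.83 Fy -1.65 Fx -4.48 22.5
87.5 actual 87.28 Fy -1.67 Fx -4.87 23.1
89.0 actual 89.45 Fy 1.63 Fx -4.35 23.7
90.5 actual 91.09 Fy 2.74 Fx -4.71 24.3
```

Run:
```python
from h import *
k=np.array([.579,-.0025,.055])
for d in np.arange(.0910,.0961,.0005):
    env.movel(list(k+d*YH-[.0005,0,0]),.01);env.hold(.15)
    F=[];P=[]
    for _ in range(4):
        env.hold(.05);s=monitor.sense();F.append(s['contact_force']);P.append(s['position'])
    F=np.mean(F,0);P=np.mean(P,0);print(round(d*1e3,1),'actual',round((P-k)@YH*1e3,2),'Fy',round(F@YH,2),'Fx',round(F@XH,2),round(s['clock'],1))
    if F@YH<-4: break
```

```text
91.0 actual 91.25 Fy 1.15 Fx -2.3 24.9
91.5 actual 91.81 Fy 1.53 Fx -1.9 25.5
92.0 actual 92.32 Fy 1.14 Fx -2.12 26.1
92.5 actual 92.93 Fy 1.82 Fx -2.18 26.7
93.0 actual 93.35 Fy 1.18 Fx -2.08 27.3
93.5 actual 93.55 Fy -0.06 Fx -2.64 27.9
94.0 actual 93.7 Fy -2.03 Fx -2.34 28.5
94.5 actual 93.87 Fy -3.89 Fx -2.72 29.1
95.0 actual 94.01 Fy -5.65 Fx -2.97 29.7
```

Run:
```python
from h import *
k=np.array([.579,-.0025,.055])
env.movel(list(k+.0937*YH-[.0008,0,0]),.01);env.hold(.6);s=st('final');print((np.array(s['position'])-k)@YH, np.array(s['contact_force'])@YH)
f=grab('side','s8.png')
a=cv2.resize(cv2.imread('pics/s8.png')[135:225,280:380],None,fx=7,fy=6.6,interpolation=cv2.INTER_CUBIC)
cv2.imwrite('pics/z8.png',a)
```

```text
final 30.62 [0.569  0.0907 0.0554] F [-0.67 -1.51  5.66] gap 0.1847 gf 39.8
0.09369420807833088 -1.4386035153161219
```

View pics/z8.png

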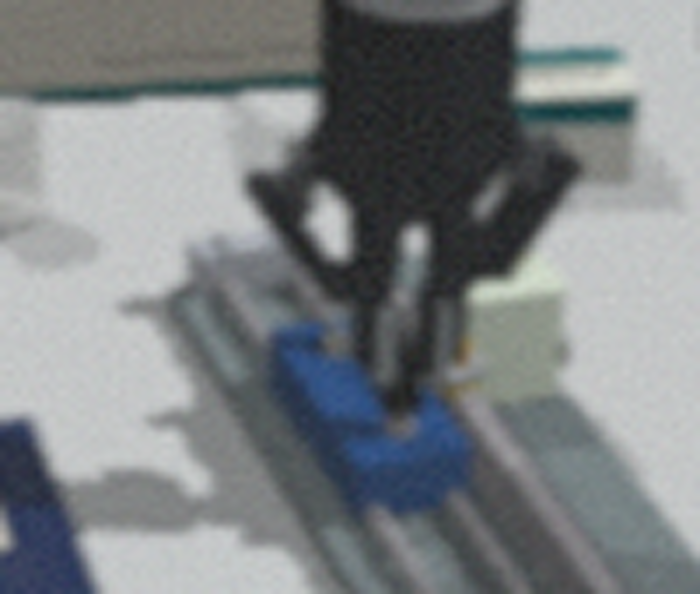

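The knob is gripped at about (405,390), and the vial body still stands in the pocket at about (335,340). The barrel bracket sits at the yellow stripes by the reader, at about (460,370). This agrees with the force signature of the notch, so I hand in.

```bash
python3 -c "
from h import *
print(job.hand_in())"
```

```text
the job is handed in; nothing more can be done
None
```

The job is handed in, with no verdict returned: the black-capped vial stands in the carriage's pocket, and the carriage is held with its ball in the notch by force readings and the last picture, knob gripped at about 40 N, about 31 s on the clock.

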